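Seat the connector block in the jig and hold the sprung arm over it

TASK

Put the loose wooden connector block into the pocket of the plywood jig and press it down until its top is flush with the jig. Then, by its upright black peg, swing the jig's spring-loaded hold-down arm over the block all the way to its stop, and finish while still holding it there against its spring; do not let go.

Things in the scene. Friction and masses are not known exactly. Their poses are not given: they have to be found in the camera images.
- block_center (a point): centre of the loose plain wooden connector block, 32 mm (its x) by 44 mm (its y) by 30 mm high (its z, up), 45 g; lies flat on the table at the start, at the left or the right of the jig's near side; the same when turned half round
- pocket (a point): centre of the mouth of the rectangular pocket in the jig, level with the jig top; x, y are the jig's axes, z up. The jig is a fixed plywood block 110 (x) by 180 (y) by 38 mm high. The pocket is 36 mm (x) by 48 mm (y) and 30 mm deep, with straight walls. With the block flush, the block's centre is 15 mm below this point
- pivot (a point): on the vertical axis of the hold-down arm, at the height of the jig top, 75 mm from the pocket's centre along the jig's +y; axes as for the pocket. Hub and bolt stand 35 mm above the jig top
- peg (a point): centre (half-way up) of the upright round black peg at the free end of the hold-down arm: 16 mm diameter, 45 mm tall, its foot (top of the arm's steel bar) 22.5 mm below this point, 12 mm above the jig top; it moves on a level circle of 125 mm radius about the pivot. Its own -y axis points from the pivot to the peg, its x axis along its way toward the stop
- hold_arm (a joint): angle of the hold-down arm, rad: 0 at rest (arm pointing to the robot's side), growing anticlockwise seen from above to the stop at 1.35, where it lies over the pocket along the jig's -y against a short steel pin. A spring drives it back to 0: the push needed at the peg grows from 2 N at rest to 5.5 N at the stop
- knockout (a joint): travel of the steel knock-out pad in the pocket, m: at 0 it stands 10 mm above the pocket floor, so the block laid in stands 10 mm proud; a push of 6 to 8 N moves pad and block down to about 0.010 (flush) and they stay down. The hold-down arm passes 4 mm above the jig top, so it clears the block only when that is flush
Mind the look-alikes: they are no part of the job. Leave any red look-alike of the part that bears block_center alone.

How it is judged:
On the way, in this order (a step that is already met when the one before it is completed fails the run):
1. the block is in the pocket, flush with the jig top (horizontal distance between block_center and pocket below 0.005 m and z of block_center in the frame of pocket below -0.013 m and angle between the z axis of block_center and the z axis of pocket, either way round below 0.08 rad), for 0.2 s.
2. the hold-down arm is swung to its stop (value of joint hold_arm above 1.29 rad), for 0.2 s.
At the end, for the whole second after the job is handed in: the block lies in the pocket (centre within 5 mm of the pocket's, within 0.08 rad of level, top no more than 2 mm proud), and the gripper holds the hold-down arm, with more than 1.5 N of contact, within 0.06 rad of its stop at 1.35 rad through the last second (all of step 1 and value of joint hold_arm above 1.29 rad and contact force between the fingers and hold_arm above 1.5 N); the arm keeps its last pose, push and grip.
It also fails if it takes over 64 s, if anything falls off the work surface, if the arm or the gripper's body presses on something with over 40 N, if the wrist force passes 120 N, or if a joint passes its speed limit or range.

ROBOT

A 6-joint arm with a two-finger parallel gripper is mounted at the origin on a cart in front of the work surface, level with it; the furniture and walls round the work are solid. World frame = base frame: x ahead of the robot, y to its left, z up, the work surface at z = 0. Lengths are in m, angles in rad, forces in N, time in s.
With the tool pointing down it reaches from about 0.275 to 0.825 m from the base axis. Payload 4.9 kg.
Tool frame: the origin (TCP) lies at the very end of the fingers, on their centre line; the grasp point (between the pads) lies 19 mm behind it; z points along the fingers, y is the line along which they close (so a half turn about z gives the same grasp; the last joint's range is limited). The gripper opens to 85 mm and grips with 20 to 120 N. Pads are 22 mm wide; open, the fingers measure 114 mm over their backs; the gripper's body (76 mm by 85 mm) begins 54 mm behind the grasp point. The pads swing forward as they close: fully open they stand 13 mm farther back than shut.
Start: joints at [1.121, 0.326, -0.193, 1.052, 0, 1.437], TCP at [0.171, 0.523, 0.231] pointing down, gripper open.
Joint ranges: [-2.65, 2.65], [-0.97, 1.79], [-1.3, 1.35], [-1.93, 2.1], [-1.47, 1.37], [-3.14, 3.14]. Speed limits (rad/s): [2.57, 2.57, 3.14, 3.14, 3.14, 3.14].

INTERFACE

Orientations are given as a unit quaternion [x, y, z, w].
In Python, from bench import bot gives the robot as it stands.
- The arm moves only by the shell command python3 -m pendant 'ROWS' [FORCE]. ROWS is JSON, a list of rows, each an object of numbers: "wx", "wy", "wz": the turn, a rotation vector about the tool's x, y, z in rad; "tx", "ty", "tz": the shift along the tool's x, y, z in mm; "hand": the gripper command: -1 is fully open, 1 is shut, values between are in proportion. In form: [{"wx": .., "wy": .., "wz": .., "tx": .., "ty": .., "tz": .., "hand": ..}, ...]. A call has exactly 10 rows; each row shifts and turns the commanded pose from where the row before left it, along the tool's axes as they then stand; what a row does not reach is not made up. A row lasts 1/8 s, in which the tool goes at most 62.5 mm and 10.7 degrees, less where a joint would pass 70% of its speed; a pose out of reach is approached as far as the arm can. A call with a gripper value outside its range is refused whole. The fingers move at their own pace and stop on an object; FORCE is the grip in N (left out, the last holds). Time passes only in rows, so rows that do not move let the fingers close, or fill a call up. It gives the time, the measured TCP pose, the force, the opening and the grip force at its end, in the units of the state.
- bot.get_obs(): the state, without advancing time (a new reading comes with each control period).
- bot.grab_frame(name): name is "scene" or "side" or "wrist"; returns a dict with "frame" (420x560x3 uint8, blue, green, red), "intrinsics" (3x3 intrinsics, pixels), "dist" ([k1, k2, p1, p2, k3] as OpenCV has them; the pictures are not rectified), "rvec" (rotation vector, rad) and "tvec" (3), from world to camera coordinates, as OpenCV has them. Camera axes: x right, y down, z forward; pixel columns grow to the right and rows downward; lengths in m; the calibration is good to about 2 mm. A picture is of the moment at which its call begins. There is no depth.
- bot.close_job(): hands the job in; it is judged then, once.
The state is a dict: "clock": time; "joint_pos": joint angles; "joint_velocities": joint speeds; "tau": joint torques, N m; "tcp_pos": TCP position; "eef_rot": TCP orientation; "contact_force": force on the tool from outside, world axes, zero at the start; "ft_torque": the same for the moment, N m; "opening": finger opening in m; "grasp_force": force on a finger pad.
Only numpy, scipy, OpenCV 4.12 (cv2) and the standard library are available. Lean on these libraries where they do the work, as an engineer would, in place of code of your own. Each camera call takes 0.05 s, during which the arm holds its last target. There are 200 camera calls.

## Working session

There is one attempt and no reset: what is moved stays moved. The work goes in short steps, Python scripts to look and compute and a shell command to move; the robot and the scene stay as the last step left them, time stands still between calls to the robot, and variables do not carry over. Pictures are saved under pics/ and viewed, at most 10 in all, crops included, and the job is handed in when it is done.

```bash
mkdir -p pics; python3 - <<'E'
from bench import bot
import cv2
o=bot.get_obs();print({k:o[k] for k in('clock','tcp_pos','eef_rot','opening','contact_force')})
for n in("scene","side"):
    f=bot.grab_frame(n);cv2.imwrite(f"pics/{n}0.png",f["frame"])
E
```

```text
{'clock': 0.0, 'tcp_pos': array([0.17054901, 0.52227008, 0.23050305]), 'eef_rot': array([ 1.57257175e-01,  9.87557302e-01, -8.33767002e-04, -2.47461855e-04]), 'opening': 0.08532171712995057, 'contact_force': array([ 0.07597672,  1.05756528, -0.09977249])}
```

View pics/scene0.png

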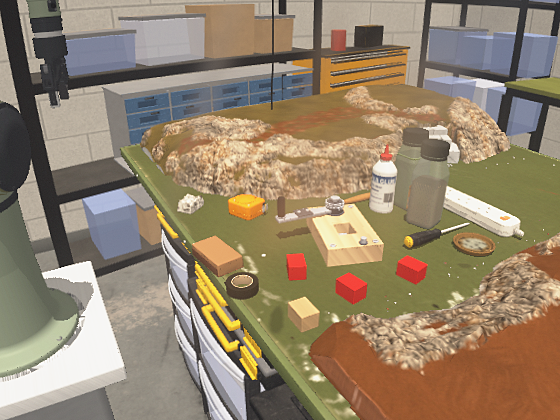

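View pics/side0.png

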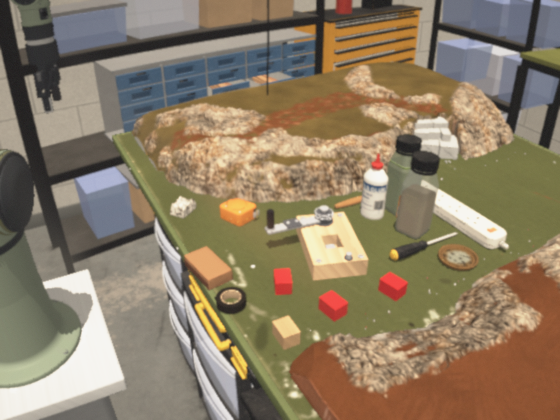

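```bash
cat > h.py <<'E'
import cv2,numpy as np
def crop(img,x0,y0,w,h,s,fn):
    c=cv2.resize(img[y0:y0+h,x0:x0+w],None,fx=s,fy=s,interpolation=cv2.INTER_CUBIC)
    for x in range((x0+9)//10*10,x0+w,10):
        cv2.line(c,((x-x0)*s,0),((x-x0)*s,5),(255,255,255),1)
        if x%20==0: cv2.putText(c,str(x),((x-x0)*s-10,15),0,.35,(255,255,255),1)
    for y in range((y0+9)//10*10,y0+h,10):
        cv2.line(c,(0,(y-y0)*s),(5,(y-y0)*s),(255,255,255),1)
        if y%20==0: cv2.putText(c,str(y),(7,(y-y0)*s+4),0,.35,(255,255,255),1)
    cv2.imwrite(fn,c)
def proj(f,P): return cv2.projectPoints(np.float64(P).reshape(-1,3),f["rvec"],f["tvec"],f["intrinsics"],f["dist"])[0][:,0]
def onplane(f,uv,z):
    n=cv2.undistortPoints(np.float64(uv).reshape(-1,1,2),f["intrinsics"],f["dist"])[:,0]
    R=cv2.Rodrigues(f["rvec"])[0];c=-R.T@np.ravel(f["tvec"])
    d=np.c_[n,np.ones(len(n))]@R
    return c+d*((z-c[2])/d[:,2])[:,None]
E
python3 - <<'E'
import h,cv2
h.crop(cv2.imread("pics/scene0.png"),265,187,130,148,4,"pics/sc1.png")
h.crop(cv2.imread("pics/side0.png"),258,200,130,150,4,"pics/sd1.png")
E
```

```text
(no output)
```

View pics/sc1.png

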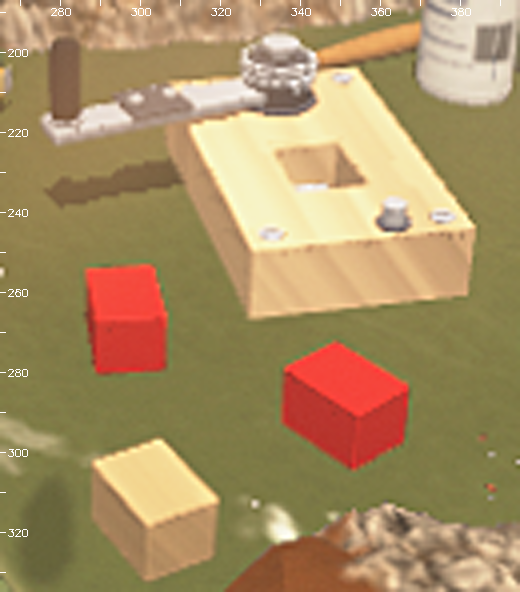

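View pics/sd1.png

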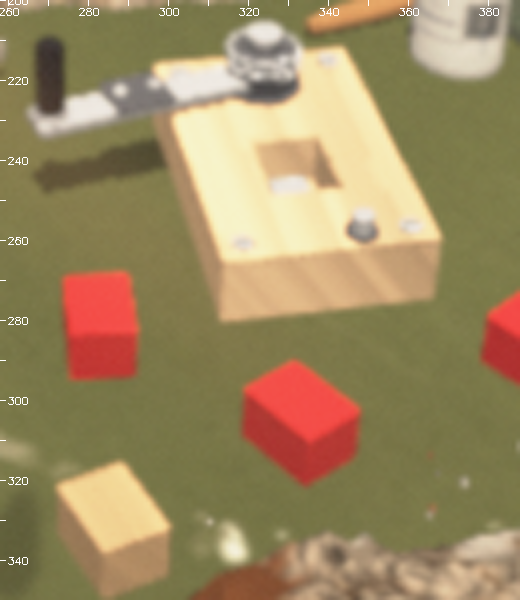

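The loose block is the plain wooden one at scene (303,314). The red look-alikes at (297,267), (351,288) and (411,270) are the wrong colour, and the crop confirms this. The jig pocket is at (345,229), the pivot hub at (334,205) and the black peg at (281,203).

```bash
cat > fit.py <<'E'
from bench import bot
import numpy as np,h
from scipy.optimize import least_squares
F=[bot.grab_frame(n) for n in("scene","side")]
B=np.array([[(288,302.75),(304.5,296.5),(319.5,312),(302,318.5),(302.5,332),(318.75,326),(289.2,316.5)],
[(272.2,321.2),(288.5,315),(300.2,331.5),(284.2,338.5),(285,349.5),(300,343.7),(273.5,331.7)]])
J=np.array([[(383.7,243.7),(328.2,249.2),(354.2,204),(308,207.5),(327,266.5),(382,260.5)],
[(368,259.5),(313.5,265.7),(344.7,211.7),(296,215.5),(312.7,280.2),(366.5,274.5)]])
PK=[(334.2,224),(349.5,223),(356.5,233.5),(340.7,234.5)]
for f,b,j in zip(F,B,J):
    print("top block\n",h.onplane(f,b[:4],.03).round(4)[:,:2]);print("jig top\n",h.onplane(f,j[:4],.038).round(4)[:,:2])
print("pocket",h.onplane(F[0],PK,.038).round(4)[:,:2])
E
python3 fit.py
```

```text
top block
 [[ 0.4056 -0.1852]
 [ 0.4366 -0.1847]
 [ 0.4357 -0.2288]
 [ 0.4047 -0.2281]]
jig top
 [[ 0.6478 -0.1329]
 [ 0.5451 -0.0954]
 [ 0.708   0.0344]
 [ 0.6084  0.0719]]
top block
 [[ 0.4058 -0.1829]
 [ 0.4375 -0.1832]
 [ 0.4352 -0.2265]
 [ 0.4043 -0.2274]]
jig top
 [[ 0.6467 -0.1324]
 [ 0.5425 -0.0963]
 [ 0.7099  0.0361]
 [ 0.6046  0.0762]]
pocket [[ 0.613  -0.0204]
 [ 0.6429 -0.0329]
 [ 0.6277 -0.0752]
 [ 0.5983 -0.0625]]
```

```bash
cat > go.py <<'E'
import sys,numpy as np
from bench import bot
from scipy.spatial.transform import Rotation as R
def go(p,yaw):
    "remaining shift in present tool axes (mm) and turn wz so tool y is at yaw (deg), pointing down"
    o=bot.get_obs();r=R.from_quat(o["eef_rot"])
    s=np.deg2rad(yaw);T=R.from_matrix(np.array([[-np.sin(0),0,0]]*3)+np.array([[np.sin(s)*-1,np.cos(s),0],[np.cos(s),np.sin(s),0],[0,0,-1]]).T*1.0)
    T=R.from_matrix(np.column_stack([[-np.sin(s),np.cos(s),0],[np.cos(s),np.sin(s),0],[0,0,-1]]))
    print("t",o["clock"],"tcp",o["tcp_pos"].round(4),"shift mm",(r.inv().apply(np.array(p)-o["tcp_pos"])*1000).round(1),"turn",(r.inv()*T).as_rotvec().round(3),"F",o["contact_force"].round(1),"op",round(o["opening"],4))
if __name__=="__main__":
    a=[float(v) for v in sys.argv[1:]];go(a[:3],a[3])
E
sed -i '/np.sin(0)/c\    s=np.deg2rad(yaw)' go.py
python3 -m pendant '[{"tx":-33.2,"ty":-43.9},{"tx":-33.2,"ty":-43.9},{"tx":-33.2,"ty":-43.9},{"tx":-33.2,"ty":-43.9},{"tx":-33.2,"ty":-43.9},{"tx":-33.2,"ty":-43.9},{"tx":-33.2,"ty":-43.9},{"tx":-33.2,"ty":-43.9},{"tx":-33.2,"ty":-43.9},{"tx":-33.2,"ty":-43.9}]'
python3 go.py 0.4205 -0.2065 0.23 90
```

```text
t 0.2 tcp [0.1707 0.5225 0.2308] shift mm [-463.9 -615.4    1.4] turn [-0.001 -0.    -0.316] F [-1.   0.2 -1.5] op 0.0855$[0]: bad value
```

```bash
python3 -m pendant '[{"wx":0,"wy":0,"wz":0,"tx":-33.2,"ty":-43.9,"tz":0,"hand":-1},{"wx":0,"wy":0,"wz":0,"tx":-33.2,"ty":-43.9,"tz":0,"hand":-1},{"wx":0,"wy":0,"wz":0,"tx":-33.2,"ty":-43.9,"tz":0,"hand":-1},{"wx":0,"wy":0,"wz":0,"tx":-33.2,"ty":-43.9,"tz":0,"hand":-1},{"wx":0,"wy":0,"wz":0,"tx":-33.2,"ty":-43.9,"tz":0,"hand":-1},{"wx":0,"wy":0,"wz":0,"tx":-33.2,"ty":-43.9,"tz":0,"hand":-1},{"wx":0,"wy":0,"wz":0,"tx":-33.2,"ty":-43.9,"tz":0,"hand":-1},{"wx":0,"wy":0,"wz":0,"tx":-33.2,"ty":-43.9,"tz":0,"hand":-1},{"wx":0,"wy":0,"wz":0,"tx":-33.2,"ty":-43.9,"tz":0,"hand":-1},{"wx":0,"wy":0,"wz":0,"tx":-33.2,"ty":-43.9,"tz":0,"hand":-1}]'
python3 go.py 0.4205 -0.2065 0.23 90
```

```text
clock: 1.45
tcp_pos: [0.3504, 0.0006, 0.2315]
eef_rot: [0.157, 0.988, 0.0, 0.0]
contact_force: [1.2, 0.2, 0.4]
opening: 0.0858
grasp_force: 0.0
t 1.45 tcp [0.3504 0.0006 0.2315] shift mm [-131.  -175.     1.6] turn [ 0.     0.001 -0.316] F [1.2 0.2 0.4] op 0.0858
```

```bash
python3 -m pendant '[{"wx":0,"wy":0,"wz":0,"tx":-32.7,"ty":-43.7,"tz":0,"hand":-1},{"wx":0,"wy":0,"wz":0,"tx":-32.7,"ty":-43.7,"tz":0,"hand":-1},{"wx":0,"wy":0,"wz":0,"tx":-32.7,"ty":-43.7,"tz":0,"hand":-1},{"wx":0,"wy":0,"wz":0,"tx":-32.7,"ty":-43.7,"tz":0,"hand":-1},{"wx":0,"wy":0,"wz":-0.158,"tx":0,"ty":0,"tz":0,"hand":-1},{"wx":0,"wy":0,"wz":-0.158,"tx":0,"ty":0,"tz":0,"hand":-1},{"wx":0,"wy":0,"wz":0,"tx":0,"ty":0,"tz":20,"hand":-1},{"wx":0,"wy":0,"wz":0,"tx":0,"ty":0,"tz":20,"hand":-1},{"wx":0,"wy":0,"wz":0,"tx":0,"ty":0,"tz":20,"hand":-1},{"wx":0,"wy":0,"wz":0,"tx":0,"ty":0,"tz":0,"hand":-1}]'
python3 go.py 0.4205 -0.2065 0.014 90
python3 - <<'E'
from bench import bot
import cv2,h
f=bot.grab_frame("wrist");cv2.imwrite("pics/w1.png",f["frame"])
x,y=.4205,-.2065
P=[[x-.016,y-.022,.03],[x+.016,y-.022,.03],[x+.016,y+.022,.03],[x-.016,y+.022,.03]]
print(h.proj(f,P).round(1))
E
```

```text
clock: 2.7
tcp_pos: [0.419, -0.2036, 0.17]
eef_rot: [-0.0, 1.0, 0.001, -0.001]
contact_force: [-0.0, -0.8, 0.6]
opening: 0.0855
grasp_force: 0.0
t 2.7 tcp [ 0.419  -0.2036  0.17  ] shift mm [ -2.   -3.2 156. ] turn [ 0.002 -0.003  0.   ] F [-0.  -0.8  0.6] op 0.0855
[[253.5 182.7]
 [254.4 215.6]
 [300.7 215.5]
 [301.4 182.6]]
```

View pics/w1.png

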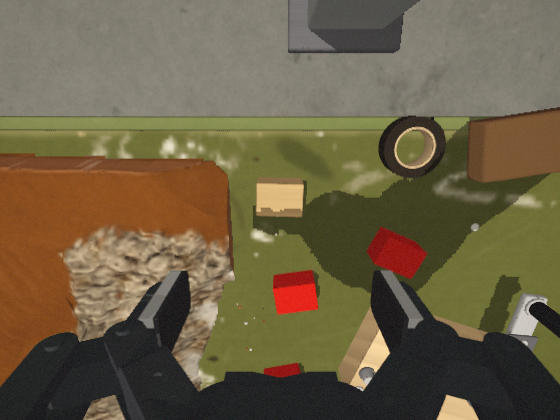

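The wrist view confirms the plain block at (280,195), with red look-alikes at (296,292), (397,252) and (283,370). The brown terrain edge near column 228 leaves no room to close along y, so I'll turn and close along x.

```bash
python3 -m pendant '[{"wx":0,"wy":0,"wz":0.1745,"tx":0,"ty":0,"tz":4,"hand":-1},{"wx":0,"wy":0,"wz":0.1745,"tx":0,"ty":0,"tz":4,"hand":-1},{"wx":0,"wy":0,"wz":0.1745,"tx":0,"ty":0,"tz":4,"hand":-1},{"wx":0,"wy":0,"wz":0.1745,"tx":0,"ty":0,"tz":4,"hand":-1},{"wx":0,"wy":0,"wz":0.1745,"tx":0,"ty":0,"tz":4,"hand":-1},{"wx":0,"wy":0,"wz":0.1745,"tx":0,"ty":0,"tz":4,"hand":-1},{"wx":0,"wy":0,"wz":0.1745,"tx":0,"ty":0,"tz":4,"hand":-1},{"wx":0,"wy":0,"wz":0.1745,"tx":0,"ty":0,"tz":4,"hand":-1},{"wx":0,"wy":0,"wz":0.1745,"tx":0,"ty":0,"tz":4,"hand":-1},{"wx":0,"wy":0,"wz":0,"tx":0,"ty":0,"tz":4,"hand":-1}]'
python3 go.py 0.4195 -0.2045 0.015 0
python3 - <<'E'
from bench import bot
import cv2,h,numpy as np
f=bot.grab_frame("wrist");im=f["frame"];cv2.imwrite("pics/w2.png",im)
x,y=.4195,-.2045
P=[[x-.016,y-.022,.03],[x+.016,y-.022,.03],[x+.016,y+.022,.03],[x-.016,y+.022,.03]]
p=h.proj(f,P);print(p.round(1)); t=bot.get_obs()["tcp_pos"];print("tcp px",h.proj(f,[t]))
E
```

```text
clock: 4.0
tcp_pos: [0.4208, -0.2048, 0.1321]
eef_rot: [0.706, 0.708, 0.0, 0.001]
contact_force: [-0.6, 0.6, -0.8]
opening: 0.0854
grasp_force: 0.0
t 4.0 tcp [ 0.4208 -0.2048  0.1321] shift mm [  0.5  -1.4 117.1] turn [0.001 0.001 0.003] F [-0.6  0.6 -0.8] op 0.0854
[[260.3 233.7]
 [298.5 233.7]
 [299.6 182.4]
 [259.2 182.4]]
tcp px [[281.08927285 270.59657554]]
```

View pics/w2.png

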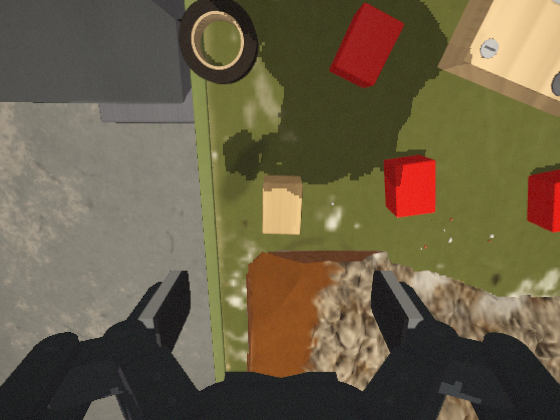

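Block top face spans about columns 262–301 and rows 177–235; the darker strip at its upper end needs checking numerically.

```bash
python3 - <<'E'
import cv2
a=cv2.imread("pics/w2.png");print([(r,*map(int,a[r,282])) for r in range(170,194)]);print([(r,int(a[r,282,2])) for r in range(230,240)])
for r in (205,225): print([(c,int(a[r,c,2])) for c in list(range(258,267))+list(range(296,306))])
E
```

```text
[(170, 40, 66, 65), (171, 34, 67, 65), (172, 39, 68, 66), (173, 32, 64, 65), (174, 35, 67, 67), (175, 49, 80, 90), (176, 61, 96, 116), (177, 64, 102, 131), (178, 66, 104, 130), (179, 70, 102, 127), (180, 67, 101, 128), (181, 69, 99, 125), (182, 68, 102, 127), (183, 71, 107, 133), (184, 81, 118, 145), (185, 72, 112, 140), (186, 72, 114, 142), (187, 74, 114, 144), (188, 105, 159, 193), (189, 129, 189, 224), (190, 128, 188, 224), (191, 129, 189, 224), (192, 129, 188, 224), (193, 128, 189, 224)]
[(230, 226), (231, 225), (232, 226), (233, 205), (234, 146), (235, 116), (236, 114), (237, 113), (238, 114), (239, 113)]
[(258, 111), (259, 116), (260, 111), (261, 113), (262, 140), (263, 219), (264, 232), (265, 231), (266, 231), (296, 233), (297, 236), (298, 238), (299, 239), (300, 231), (301, 169), (302, 112), (303, 111), (304, 111), (305, 110)]
[(258, 112), (259, 113), (260, 115), (261, 118), (262, 162), (263, 222), (264, 228), (265, 226), (266, 226), (296, 234), (297, 236), (298, 237), (299, 227), (300, 170), (301, 111), (302, 110), (303, 115), (304, 115), (305, 114)]
```

```bash
python3 -m pendant '[{"wx":0,"wy":0,"wz":0,"tx":0,"ty":0,"tz":30,"hand":-1},{"wx":0,"wy":0,"wz":0,"tx":0,"ty":0,"tz":30,"hand":-1},{"wx":0,"wy":0,"wz":0,"tx":0,"ty":0,"tz":30,"hand":-1},{"wx":0,"wy":0,"wz":0,"tx":0,"ty":0,"tz":26,"hand":-1},{"wx":0,"wy":0,"wz":0,"tx":0,"ty":0,"tz":0,"hand":0},{"wx":0,"wy":0,"wz":0,"tx":0,"ty":0,"tz":0,"hand":1},{"wx":0,"wy":0,"wz":0,"tx":0,"ty":0,"tz":0,"hand":1},{"wx":0,"wy":0,"wz":0,"tx":0,"ty":0,"tz":0,"hand":1},{"wx":0,"wy":0,"wz":0,"tx":0,"ty":0,"tz":0,"hand":1},{"wx":0,"wy":0,"wz":0,"tx":0,"ty":0,"tz":0,"hand":1}]' 30
```

```text
clock: 5.3
tcp_pos: [0.4211, -0.205, 0.0167]
eef_rot: [0.707, 0.707, 0.0, 0.001]
contact_force: [-0.0, 0.4, 7.2]
opening: 0.031
grasp_force: 30.2
```

```bash
python3 -m pendant '[{"wx":0,"wy":0,"wz":0,"tx":0,"ty":0,"tz":-30,"hand":1},{"wx":0,"wy":0,"wz":0,"tx":0,"ty":0,"tz":-30,"hand":1},{"wx":0,"wy":0,"wz":0,"tx":0,"ty":0,"tz":-35,"hand":1},{"wx":0,"wy":0,"wz":0,"tx":0,"ty":0,"tz":-35,"hand":1},{"wx":0,"wy":0,"wz":0,"tx":26.2,"ty":33.3,"tz":0,"hand":1},{"wx":0,"wy":0,"wz":0,"tx":26.2,"ty":33.3,"tz":0,"hand":1},{"wx":0,"wy":0,"wz":0,"tx":26.2,"ty":33.3,"tz":0,"hand":1},{"wx":0,"wy":0,"wz":0,"tx":26.2,"ty":33.3,"tz":0,"hand":1},{"wx":0,"wy":0,"wz":0,"tx":26.2,"ty":33.3,"tz":0,"hand":1},{"wx":0,"wy":0,"wz":0,"tx":26.2,"ty":33.3,"tz":0,"hand":1}]'
python3 -m pendant '[{"wx":0,"wy":0,"wz":0.176,"tx":0,"ty":0,"tz":0,"hand":1},{"wx":0,"wy":0,"wz":0.176,"tx":0,"ty":0,"tz":0,"hand":1},{"wx":0,"wy":0,"wz":0,"tx":0,"ty":0,"tz":0,"hand":1},{"wx":0,"wy":0,"wz":0,"tx":0,"ty":0,"tz":0,"hand":1},{"wx":0,"wy":0,"wz":0,"tx":0,"ty":0,"tz":0,"hand":1},{"wx":0,"wy":0,"wz":0,"tx":0,"ty":0,"tz":0,"hand":1},{"wx":0,"wy":0,"wz":0,"tx":0,"ty":0,"tz":0,"hand":1},{"wx":0,"wy":0,"wz":0,"tx":0,"ty":0,"tz":0,"hand":1},{"wx":0,"wy":0,"wz":0,"tx":0,"ty":0,"tz":0,"hand":1},{"wx":0,"wy":0,"wz":0,"tx":0,"ty":0,"tz":0,"hand":1}]'
python3 go.py 0.6208 -0.0475 0.06 -20.2
python3 - <<'E'
from bench import bot
import cv2,h,numpy as np,pickle
f=bot.grab_frame("wrist");im=f["frame"];pickle.dump(f,open("w3.pkl","wb"))
h.crop(im,170,120,220,190,3,"pics/w3.png")
s=np.deg2rad(-20.2);ex=np.array([np.cos(s),np.sin(s)]);ey=np.array([-ex[1],ex[0]]);c=np.array([.6208,-.0475])
P=[np.r_[c+a*ex+b*ey,.038] for a,b in((-.018,-.024),(.018,-.024),(.018,.024),(-.018,.024))]
print(h.proj(f,P).round(1))
E
```

```text
clock: 6.55
tcp_pos: [0.6209, -0.0461, 0.146]
eef_rot: [0.707, 0.707, 0.0, 0.0]
contact_force: [0.9, 0.2, 0.2]
opening: 0.0312
grasp_force: 30.0
clock: 7.8
tcp_pos: [0.6198, -0.047, 0.1453]
eef_rot: [0.82, 0.573, -0.0, -0.0]
contact_force: [0.6, 0.5, -1.5]
opening: 0.0312
grasp_force: 30.0
t 7.8 tcp [ 0.6198 -0.047   0.1453] shift mm [-0.1  1.1 85.3] turn [-0.    -0.     0.001] F [ 0.6  0.5 -1.5] op 0.0312
[[261.1 234. ]
 [303.2 234. ]
 [304.5 178.9]
 [259.9 179. ]]
```

View pics/w3.png

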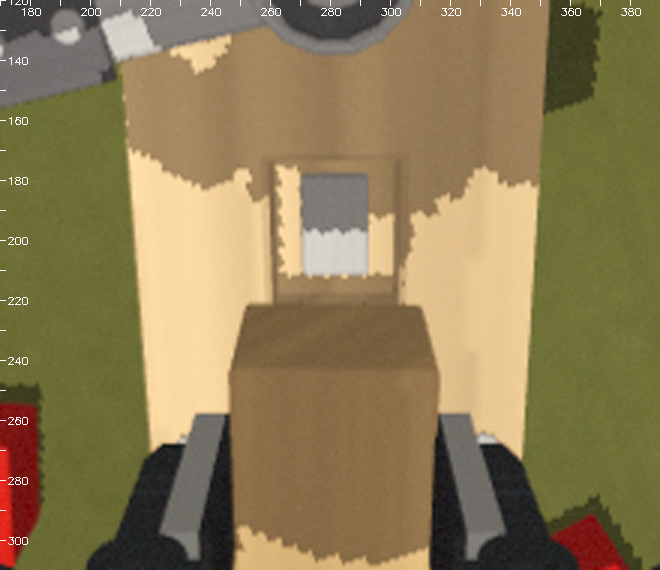

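The view shows the held block (bottom front edge at row 221) and the pocket above it. The mouth's far edge is near row 173, its sides are near columns 260 and 303, and the grey pad is at rows 178–212. The pocket looks a few mm further along +y than estimated, so I'm checking by projecting a model.

```bash
python3 - <<'E'
import pickle,h,numpy as np
f=pickle.load(open("w3.pkl","rb"));im=f["frame"]
s=np.deg2rad(-20.2);ex=np.array([np.cos(s),np.sin(s)]);ey=np.array([-ex[1],ex[0]]);c=np.array([.6208,-.0475])
print(f["intrinsics"].round(1));R=__import__("cv2").Rodrigues(f["rvec"])[0];print("cam",-R.T@np.ravel(f["tvec"]),"axis",R[2])
for sh in(0,.005):
  for z in(.038,.018,.008):
    P=[np.r_[c+a*ex+(b+sh)*ey,z] for a,b in((-.018,-.024),(.018,-.024),(.018,.024),(-.018,.024))]
    print(sh,z,h.proj(f,P).round(1).tolist())
g=im[:,:,2].astype(int)
for c0 in(265,281,297): print(c0,[(r,int(g[r,c0-1:c0+2].mean())) for r in range(166,224)])
for r in(180,205,215): print(r,[(k,int(g[r-1:r+2,k].mean())) for k in list(range(254,268))+list(range(290,310))])
print([ (r,[(k,int(g[r,k])) for k in list(range(208,224))]) for r in (170,250)])
print([ (r,[(k,int(g[r,k])) for k in list(range(342,356))]) for r in (170,250)])
E
```

```text
[[315.5   0.  280.4]
 [  0.  315.5 210. ]
 [  0.    0.    1. ]]
cam [0.64687123 0.02800883 0.28792356] axis [-0.10771559 -0.29365852 -0.9498221 ]
0 0.038 [[261.1, 234.0], [303.2, 234.0], [304.5, 178.9], [259.9, 179.0]]
0 0.018 [[262.4, 225.6], [301.7, 225.6], [302.8, 173.9], [261.4, 173.9]]
0 0.008 [[262.9, 221.8], [301.0, 221.8], [302.1, 171.6], [262.0, 171.6]]
0.005 0.038 [[261.0, 228.6], [303.3, 228.5], [304.7, 172.8], [259.8, 172.8]]
0.005 0.018 [[262.3, 220.5], [301.8, 220.4], [303.0, 168.2], [261.2, 168.2]]
0.005 0.008 [[262.8, 216.8], [301.1, 216.8], [302.2, 166.1], [261.9, 166.1]]
265 [(166, 161), (167, 160), (168, 160), (169, 160), (170, 162), (171, 156), (172, 151), (173, 155), (174, 163), (175, 180), (176, 226), (177, 247), (178, 247), (179, 247), (180, 248), (181, 248), (182, 247), (183, 247), (184, 248), (185, 248), (186, 248), (187, 248), (188, 248), (189, 248), (190, 249), (191, 248), (192, 248), (193, 248), (194, 241), (195, 240), (196, 248), (197, 249), (198, 249), (199, 249), (200, 241), (201, 228), (202, 240), (203, 249), (204, 248), (205, 248), (206, 242), (207, 2
[... 2895 characters left out ...]
212, 180), (213, 248), (214, 181), (215, 224), (216, 219), (217, 170), (218, 167), (219, 166), (220, 167), (221, 166), (222, 164), (223, 165)]), (250, [(208, 102), (209, 104), (210, 104), (211, 105), (212, 107), (213, 107), (214, 105), (215, 110), (216, 108), (217, 106), (218, 157), (219, 246), (220, 248), (221, 250), (222, 252), (223, 253)])]
[(170, [(342, 156), (343, 157), (344, 157), (345, 160), (346, 158), (347, 156), (348, 158), (349, 154), (350, 127), (351, 114), (352, 111), (353, 114), (354, 114), (355, 112)]), (250, [(342, 236), (343, 237), (344, 233), (345, 171), (346, 112), (347, 112), (348, 113), (349, 112), (350, 114), (351, 112), (352, 112), (353, 112), (354, 113), (355, 113)])]
```

```bash
python3 - <<'E'
import pickle,h,numpy as np
f=pickle.load(open("w3.pkl","rb"))
s=np.deg2rad(-20.2);ex=np.array([np.cos(s),np.sin(s)]);ey=np.array([-ex[1],ex[0]]);c=np.array([.6208,-.0475])
t=np.array([.6198,-.047])
for z,y in((.1286,.022),(.1586,.022)):
    print("block",z,h.proj(f,[np.r_[t+a*ex+y*ey,z] for a in(-.016,.016)]).round(1).tolist())
def loc(uv,z): 
    q=h.onplane(f,uv,z)[:,:2]; return (np.c_[(q-c)@ex,(q-c)@ey]*1000).round(1).tolist()
print("mouth L,R",loc([(260,180),(302.5,180),(260.5,205),(302.6,205)],.038))
print("far mouth",loc([(265,172.3),(281,172.3),(297,172.3)],.038),"near floor",loc([(265,217.3),(281,217.3),(297,217.3)],.008))
print("jig edges",loc([(211.8,170),(349.8,170),(217.8,250),(345,250)],.038))
print("hand tcp",((t-c)@ex*1000).round(1),((t-c)@ey*1000).round(1))
q=loc([(253.3,221.3),(310,221.3)],.1286)+loc([(246.7,242),(316,242)],.1586);print("block seen",q)
E
```

```text
block 0.1286 [[251.4, 219.4], [311.0, 219.3]]
block 0.1586 [[245.6, 242.3], [317.2, 242.2]]
mouth L,R [[-18.0, 23.1], [16.4, 23.1], [-18.0, 2.0], [16.9, 1.9]]
far mouth [[-13.8, 29.4], [-1.0, 29.4], [11.8, 29.4]] near floor [[-16.0, -19.5], [-0.9, -19.5], [14.1, -19.5]]
jig edges [[-56.4, 31.3], [54.1, 31.3], [-56.0, -39.0], [54.7, -39.1]]
hand tcp -1.1 0.1
block seen [[-16.1, 21.0], [14.4, 21.0], [-16.6, 22.3], [14.3, 22.2]]
```

```bash
python3 -m pendant '[{"wx":0,"wy":0,"wz":0,"tx":5.2,"ty":0.2,"tz":20,"hand":1},{"wx":0,"wy":0,"wz":0,"tx":0,"ty":0,"tz":20,"hand":1},{"wx":0,"wy":0,"wz":0,"tx":0,"ty":0,"tz":20,"hand":1},{"wx":0,"wy":0,"wz":0,"tx":0,"ty":0,"tz":20,"hand":1},{"wx":0,"wy":0,"wz":0,"tx":0,"ty":0,"tz":6,"hand":1},{"wx":0,"wy":0,"wz":0,"tx":0,"ty":0,"tz":0,"hand":1},{"wx":0,"wy":0,"wz":0,"tx":0,"ty":0,"tz":0,"hand":1},{"wx":0,"wy":0,"wz":0,"tx":0,"ty":0,"tz":2,"hand":1},{"wx":0,"wy":0,"wz":0,"tx":0,"ty":0,"tz":2,"hand":1},{"wx":0,"wy":0,"wz":0,"tx":0,"ty":0,"tz":2,"hand":1}]'
python3 go.py 0.6225 -0.0426 0.04 -20.2
```

```text
clock: 9.1
tcp_pos: [0.6218, -0.0422, 0.0533]
eef_rot: [0.82, 0.573, 0.0, 0.0]
contact_force: [-0.5, -0.6, -1.1]
opening: 0.0316
grasp_force: 30.1
t 9.1 tcp [ 0.6218 -0.0422  0.0533] shift mm [-0.1  0.7 13.3] turn [ 0.    -0.     0.001] F [-0.5 -0.6 -1.1] op 0.0316
```

```bash
python3 -m pendant '[{"wx":0,"wy":0,"wz":0,"tx":0,"ty":0,"tz":1.5,"hand":1},{"wx":0,"wy":0,"wz":0,"tx":0,"ty":0,"tz":1.5,"hand":1},{"wx":0,"wy":0,"wz":0,"tx":0,"ty":0,"tz":1.5,"hand":1},{"wx":0,"wy":0,"wz":0,"tx":0,"ty":0,"tz":1.5,"hand":1},{"wx":0,"wy":0,"wz":0,"tx":0,"ty":0,"tz":1.5,"hand":1},{"wx":0,"wy":0,"wz":0,"tx":0,"ty":0,"tz":1.5,"hand":1},{"wx":0,"wy":0,"wz":0,"tx":0,"ty":0,"tz":1,"hand":1},{"wx":0,"wy":0,"wz":0,"tx":0,"ty":0,"tz":1,"hand":1},{"wx":0,"wy":0,"wz":0,"tx":0,"ty":0,"tz":0,"hand":1},{"wx":0,"wy":0,"wz":0,"tx":0,"ty":0,"tz":0,"hand":1}]'
```

```text
clock: 10.35
tcp_pos: [0.6218, -0.0422, 0.0423]
eef_rot: [0.82, 0.573, 0.0, 0.0]
contact_force: [0.3, -0.5, -0.8]
opening: 0.0309
grasp_force: 30.1
```

```bash
python3 -m pendant '[{"wx":0,"wy":0,"wz":0,"tx":0,"ty":0,"tz":1,"hand":1},{"wx":0,"wy":0,"wz":0,"tx":0,"ty":0,"tz":1,"hand":1},{"wx":0,"wy":0,"wz":0,"tx":0,"ty":0,"tz":1,"hand":1},{"wx":0,"wy":0,"wz":0,"tx":0,"ty":0,"tz":1,"hand":1},{"wx":0,"wy":0,"wz":0,"tx":0,"ty":0,"tz":1,"hand":1},{"wx":0,"wy":0,"wz":0,"tx":0,"ty":0,"tz":1,"hand":1},{"wx":0,"wy":0,"wz":0,"tx":0,"ty":0,"tz":0.5,"hand":1},{"wx":0,"wy":0,"wz":0,"tx":0,"ty":0,"tz":0,"hand":1},{"wx":0,"wy":0,"wz":0,"tx":0,"ty":0,"tz":0,"hand":1},{"wx":0,"wy":0,"wz":0,"tx":0,"ty":0,"tz":0,"hand":1}]'
```

```text
clock: 11.6
tcp_pos: [0.6218, -0.0422, 0.0375]
eef_rot: [0.82, 0.573, 0.0, 0.0]
contact_force: [-3.7, 1.2, 11.9]
opening: 0.0308
grasp_force: 36.9
```

```bash
python3 -m pendant '[{"wx":0,"wy":0,"wz":0,"tx":0,"ty":0,"tz":-1.5,"hand":-0.4},{"wx":0,"wy":0,"wz":0,"tx":0,"ty":0,"tz":0,"hand":-0.4},{"wx":0,"wy":0,"wz":0,"tx":0,"ty":0,"tz":0,"hand":-0.4},{"wx":0,"wy":0,"wz":0,"tx":0,"ty":0,"tz":-16,"hand":-0.4},{"wx":0,"wy":0,"wz":0,"tx":0,"ty":0,"tz":-16,"hand":-0.4},{"wx":0,"wy":0,"wz":0,"tx":0,"ty":0,"tz":-12,"hand":1},{"wx":0,"wy":0,"wz":0,"tx":0,"ty":0,"tz":0,"hand":1},{"wx":0,"wy":0,"wz":0,"tx":0,"ty":0,"tz":0,"hand":1},{"wx":0,"wy":0,"wz":0,"tx":0,"ty":0,"tz":0,"hand":1},{"wx":0,"wy":0,"wz":0,"tx":0,"ty":0,"tz":0,"hand":1}]'
python3 go.py 0.6217 -0.0425 0.05 -20.2
```

```text
clock: 12.85
tcp_pos: [0.6214, -0.0422, 0.0807]
eef_rot: [0.82, 0.573, -0.0, -0.0]
contact_force: [0.2, 0.1, -0.0]
opening: -0.0
grasp_force: 0.0
t 12.85 tcp [ 0.6214 -0.0422  0.0807] shift mm [-0.2  0.4 30.7] turn [-0.001  0.     0.001] F [ 0.2  0.1 -0. ] op -0.0
```

```bash
python3 -m pendant '[{"wx":0,"wy":0,"wz":0,"tx":0,"ty":0,"tz":14,"hand":1},{"wx":0,"wy":0,"wz":0,"tx":0,"ty":0,"tz":14,"hand":1},{"wx":0,"wy":0,"wz":0,"tx":0,"ty":0,"tz":2,"hand":1},{"wx":0,"wy":0,"wz":0,"tx":0,"ty":0,"tz":2,"hand":1},{"wx":0,"wy":0,"wz":0,"tx":0,"ty":0,"tz":2,"hand":1},{"wx":0,"wy":0,"wz":0,"tx":0,"ty":0,"tz":2,"hand":1},{"wx":0,"wy":0,"wz":0,"tx":0,"ty":0,"tz":2,"hand":1},{"wx":0,"wy":0,"wz":0,"tx":0,"ty":0,"tz":2,"hand":1},{"wx":0,"wy":0,"wz":0,"tx":0,"ty":0,"tz":1.5,"hand":1},{"wx":0,"wy":0,"wz":0,"tx":0,"ty":0,"tz":0,"hand":1}]'
```

```text
clock: 14.1
tcp_pos: [0.6221, -0.0423, 0.0406]
eef_rot: [0.82, 0.573, 0.0, 0.0]
contact_force: [-1.8, 0.5, 5.6]
opening: -0.0002
grasp_force: 2.5
```

```bash
python3 -m pendant '[{"wx":0,"wy":0,"wz":0,"tx":0,"ty":0,"tz":1,"hand":1},{"wx":0,"wy":0,"wz":0,"tx":0,"ty":0,"tz":1,"hand":1},{"wx":0,"wy":0,"wz":0,"tx":0,"ty":0,"tz":1,"hand":1},{"wx":0,"wy":0,"wz":0,"tx":0,"ty":0,"tz":1,"hand":1},{"wx":0,"wy":0,"wz":0,"tx":0,"ty":0,"tz":0.5,"hand":1},{"wx":0,"wy":0,"wz":0,"tx":0,"ty":0,"tz":0.5,"hand":1},{"wx":0,"wy":0,"wz":0,"tx":0,"ty":0,"tz":0,"hand":1},{"wx":0,"wy":0,"wz":0,"tx":0,"ty":0,"tz":0,"hand":1},{"wx":0,"wy":0,"wz":0,"tx":0,"ty":0,"tz":0,"hand":1},{"wx":0,"wy":0,"wz":0,"tx":0,"ty":0,"tz":0,"hand":1}]'
```

```text
clock: 15.35
tcp_pos: [0.6222, -0.0423, 0.038]
eef_rot: [0.82, 0.573, 0.001, 0.001]
contact_force: [-7.0, 0.7, 21.4]
opening: 0.0001
grasp_force: 10.9
```

```bash
python3 -m pendant '[{"wx":0,"wy":0,"wz":0,"tx":0,"ty":0,"tz":-12,"hand":1},{"wx":0,"wy":0,"wz":0,"tx":-8,"ty":-20,"tz":-30,"hand":1},{"wx":0,"wy":0,"wz":0,"tx":-8,"ty":-20,"tz":-40,"hand":1},{"wx":0,"wy":0,"wz":0,"tx":-8,"ty":-20,"tz":-40,"hand":1},{"wx":0,"wy":0,"wz":0,"tx":-8,"ty":-20,"tz":0,"hand":1},{"wx":0,"wy":0,"wz":0,"tx":0,"ty":0,"tz":0,"hand":1},{"wx":0,"wy":0,"wz":0,"tx":0,"ty":0,"tz":0,"hand":1},{"wx":0,"wy":0,"wz":0,"tx":0,"ty":0,"tz":0,"hand":1},{"wx":0,"wy":0,"wz":0,"tx":0,"ty":0,"tz":0,"hand":1},{"wx":0,"wy":0,"wz":0,"tx":0,"ty":0,"tz":0,"hand":1}]'
python3 - <<'E'
from bench import bot
import cv2,h,numpy as np,pickle
f=bot.grab_frame("wrist");im=f["frame"];pickle.dump(f,open("w4.pkl","wb"))
h.crop(im,100,0,380,280,2,"pics/w4.png")
s=np.deg2rad(-20.2);ex=np.array([np.cos(s),np.sin(s)]);ey=np.array([-ex[1],ex[0]]);pk=np.array([.6217,-.0425])
pv=pk+.075*ey;a=np.deg2rad(-110.2)-1.35;pg=pv+.125*np.array([np.cos(a),np.sin(a)])
print("pivot",pv,"peg",pg,h.proj(f,[np.r_[pv,.073],np.r_[pg,.050],np.r_[pg,.095]]))
E
```

```text
clock: 16.6
tcp_pos: [0.5358, -0.0447, 0.1564]
eef_rot: [0.82, 0.573, -0.0, -0.0]
contact_force: [0.1, 0.3, 0.7]
opening: 0.0
grasp_force: 0.0
pivot [0.64759736 0.02788698] peg [0.52368084 0.04430939] [[403.44298508  62.34926059]
 [224.80653834 106.67226603]
 [212.56034229 106.80641022]]
```

View pics/w4.png

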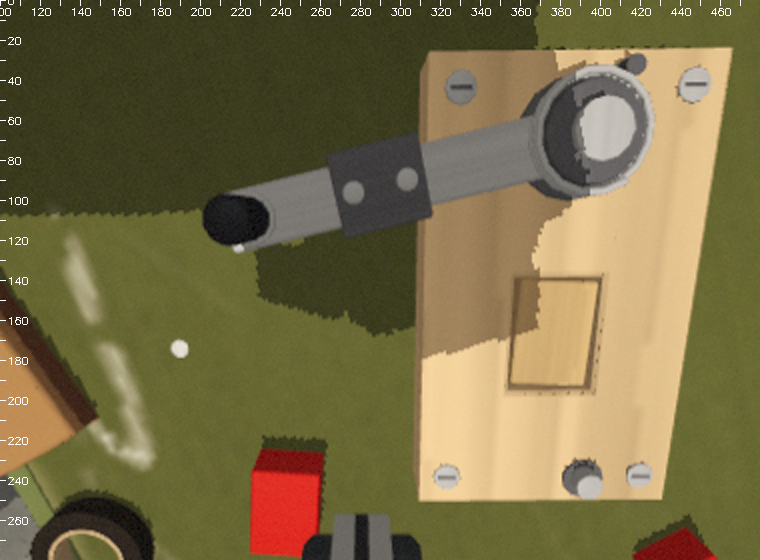

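The block is flush in the pocket: the crop shows it level at image (377,165). The pivot is at (403,63), which matches the prediction, and the peg top is at (214,109). Next I turn the tool and move above the peg.

```bash
python3 -m pendant '[{"wx":0,"wy":0,"wz":0,"tx":26.1,"ty":-13.7,"tz":0,"hand":1},{"wx":0,"wy":0,"wz":0,"tx":26.1,"ty":-13.7,"tz":0,"hand":1},{"wx":0,"wy":0,"wz":0,"tx":26.1,"ty":-13.7,"tz":0,"hand":-0.4},{"wx":0,"wy":0,"wz":-0.179,"tx":0,"ty":0,"tz":0,"hand":-0.4},{"wx":0,"wy":0,"wz":-0.179,"tx":0,"ty":0,"tz":0,"hand":-0.4},{"wx":0,"wy":0,"wz":-0.179,"tx":0,"ty":0,"tz":0,"hand":-0.4},{"wx":0,"wy":0,"wz":-0.179,"tx":0,"ty":0,"tz":0,"hand":-0.4},{"wx":0,"wy":0,"wz":-0.179,"tx":0,"ty":0,"tz":0,"hand":-0.4},{"wx":0,"wy":0,"wz":-0.179,"tx":0,"ty":0,"tz":0,"hand":-0.4},{"wx":0,"wy":0,"wz":-0.179,"tx":0,"ty":0,"tz":0,"hand":-0.4}]'
python3 -m pendant '[{"wx":0,"wy":0,"wz":-0.179,"tx":0,"ty":0,"tz":0,"hand":-0.4},{"wx":0,"wy":0,"wz":-0.179,"tx":0,"ty":0,"tz":0,"hand":-0.4},{"wx":0,"wy":0,"wz":-0.179,"tx":0,"ty":0,"tz":0,"hand":-0.4},{"wx":0,"wy":0,"wz":0,"tx":0,"ty":0,"tz":0,"hand":-0.4},{"wx":0,"wy":0,"wz":0,"tx":0,"ty":0,"tz":0,"hand":-0.4},{"wx":0,"wy":0,"wz":0,"tx":0,"ty":0,"tz":0,"hand":-0.4},{"wx":0,"wy":0,"wz":0,"tx":0,"ty":0,"tz":0,"hand":-0.4},{"wx":0,"wy":0,"wz":0,"tx":0,"ty":0,"tz":0,"hand":-0.4},{"wx":0,"wy":0,"wz":0,"tx":0,"ty":0,"tz":0,"hand":-0.4},{"wx":0,"wy":0,"wz":0,"tx":0,"ty":0,"tz":0,"hand":-0.4}]'
python3 go.py 0.5243 0.0430 0.057 82.5
python3 - <<'E'
from bench import bot
import cv2,h,numpy as np
f=bot.grab_frame("wrist");im=f["frame"];cv2.imwrite("pics/w5.png",im)
print(h.proj(f,[[.5243,.043,.05],[.5243,.043,.095]]))
E
```

```text
clock: 17.9
tcp_pos: [0.5241, 0.0429, 0.1568]
eef_rot: [0.326, 0.946, 0.0, 0.0]
contact_force: [-0.1, 0.1, 0.9]
opening: 0.0598
grasp_force: 0.0
clock: 19.15
tcp_pos: [0.524, 0.0429, 0.1568]
eef_rot: [0.066, 0.998, -0.0, 0.0]
contact_force: [0.1, 0.2, 0.1]
opening: 0.0598
grasp_force: 0.0
t 19.15 tcp [0.524  0.0429 0.1568] shift mm [-0.2  0.1 99.8] turn [-0.     0.    -0.002] F [0.1 0.2 0.1] op 0.0598
[[281.27056644 208.66430381]
 [281.55430043 228.77819874]]
```

View pics/w5.png

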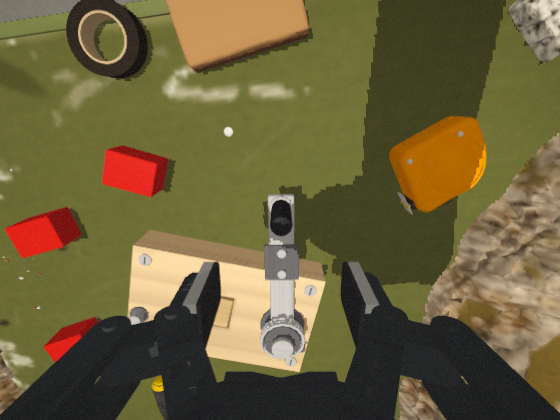

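The peg top is at (282,224), inside the open fingers and about 2–3 mm further out than assumed. I'll shift 2 mm, descend and grip.

```bash
python3 -m pendant '[{"wx":0,"wy":0,"wz":0,"tx":2,"ty":0,"tz":25,"hand":-0.4},{"wx":0,"wy":0,"wz":0,"tx":0,"ty":0,"tz":25,"hand":-0.4},{"wx":0,"wy":0,"wz":0,"tx":0,"ty":0,"tz":25,"hand":-0.4},{"wx":0,"wy":0,"wz":0,"tx":0,"ty":0,"tz":23,"hand":-0.4},{"wx":0,"wy":0,"wz":0,"tx":0,"ty":0,"tz":0,"hand":-0.4},{"wx":0,"wy":0,"wz":0,"tx":0,"ty":0,"tz":0,"hand":1},{"wx":0,"wy":0,"wz":0,"tx":0,"ty":0,"tz":0,"hand":1},{"wx":0,"wy":0,"wz":0,"tx":0,"ty":0,"tz":0,"hand":1},{"wx":0,"wy":0,"wz":0,"tx":0,"ty":0,"tz":0,"hand":1},{"wx":0,"wy":0,"wz":0,"tx":0,"ty":0,"tz":0,"hand":1}]' 30
```

```text
clock: 20.45
tcp_pos: [0.5229, 0.0433, 0.0598]
eef_rot: [0.066, 0.998, 0.0, 0.001]
contact_force: [-0.8, 1.2, 5.8]
opening: 0.0154
grasp_force: 29.2
```

```bash
python3 -m pendant '[{"wx":0,"wy":0,"wz":-0.0675,"tx":-0.28,"ty":-8.4,"tz":0,"hand":1},{"wx":0,"wy":0,"wz":-0.0675,"tx":-0.28,"ty":-8.4,"tz":0,"hand":1},{"wx":0,"wy":0,"wz":-0.0675,"tx":-0.28,"ty":-8.4,"tz":0,"hand":1},{"wx":0,"wy":0,"wz":-0.0675,"tx":-0.28,"ty":-8.4,"tz":0,"hand":1},{"wx":0,"wy":0,"wz":-0.0675,"tx":-0.28,"ty":-8.4,"tz":0,"hand":1},{"wx":0,"wy":0,"wz":-0.0675,"tx":-0.28,"ty":-8.4,"tz":0,"hand":1},{"wx":0,"wy":0,"wz":-0.0675,"tx":-0.28,"ty":-8.4,"tz":0,"hand":1},{"wx":0,"wy":0,"wz":-0.0675,"tx":-0.28,"ty":-8.4,"tz":0,"hand":1},{"wx":0,"wy":0,"wz":-0.0675,"tx":-0.28,"ty":-8.4,"tz":0,"hand":1},{"wx":0,"wy":0,"wz":-0.0675,"tx":-0.28,"ty":-8.4,"tz":0,"hand":1}]'
python3 go.py 0.6044 -0.0894 0.06 159.8
```

```text
clock: 21.7
tcp_pos: [0.5401, -0.037, 0.0598]
eef_rot: [-0.269, 0.963, 0.001, 0.002]
contact_force: [0.6, 2.6, 5.7]
opening: 0.0151
grasp_force: 29.3
t 21.7 tcp [ 0.5401 -0.037   0.0598] shift mm [-27.8 -78.1  -0.1] turn [-0.001  0.003 -0.673] F [0.6 2.6 5.7] op 0.0151
```

```bash
python3 -m pendant '[{"wx":0,"wy":0,"wz":-0.0675,"tx":-0.28,"ty":-8.4,"tz":0,"hand":1},{"wx":0,"wy":0,"wz":-0.0675,"tx":-0.28,"ty":-8.4,"tz":0,"hand":1},{"wx":0,"wy":0,"wz":-0.0675,"tx":-0.28,"ty":-8.4,"tz":0,"hand":1},{"wx":0,"wy":0,"wz":-0.0675,"tx":-0.28,"ty":-8.4,"tz":0,"hand":1},{"wx":0,"wy":0,"wz":-0.0675,"tx":-0.28,"ty":-8.4,"tz":0,"hand":1},{"wx":0,"wy":0,"wz":-0.0675,"tx":-0.28,"ty":-8.4,"tz":0,"hand":1},{"wx":0,"wy":0,"wz":-0.0675,"tx":-0.28,"ty":-8.4,"tz":0,"hand":1},{"wx":0,"wy":0,"wz":-0.0675,"tx":-0.28,"ty":-8.4,"tz":0,"hand":1},{"wx":0,"wy":0,"wz":-0.0675,"tx":-0.28,"ty":-8.4,"tz":0,"hand":1},{"wx":0,"wy":0,"wz":-0.0675,"tx":-0.28,"ty":-8.4,"tz":0,"hand":1}]'
python3 go.py 0.6044 -0.0894 0.06 159.8
```

```text
clock: 22.95
tcp_pos: [0.6028, -0.0893, 0.0598]
eef_rot: [-0.573, 0.82, 0.001, 0.001]
contact_force: [-2.1, 4.9, 7.2]
opening: 0.0151
grasp_force: 29.5
t 22.95 tcp [ 0.6028 -0.0893  0.0598] shift mm [-0.5 -1.6 -0.2] turn [-0.     0.002  0.001] F [-2.1  4.9  7.2] op 0.0151
```

```bash
python3 -m pendant '[{"wx":0,"wy":0,"wz":0,"tx":0,"ty":-1,"tz":0,"hand":1},{"wx":0,"wy":0,"wz":0,"tx":0,"ty":-1,"tz":0,"hand":1},{"wx":0,"wy":0,"wz":0,"tx":0,"ty":-1,"tz":0,"hand":1},{"wx":0,"wy":0,"wz":0,"tx":0,"ty":-1,"tz":0,"hand":1},{"wx":0,"wy":0,"wz":0,"tx":0,"ty":0,"tz":0,"hand":1},{"wx":0,"wy":0,"wz":0,"tx":0,"ty":0,"tz":0,"hand":1},{"wx":0,"wy":0,"wz":0,"tx":0,"ty":0,"tz":0,"hand":1},{"wx":0,"wy":0,"wz":0,"tx":0,"ty":0,"tz":0,"hand":1},{"wx":0,"wy":0,"wz":0,"tx":0,"ty":0,"tz":0,"hand":1},{"wx":0,"wy":0,"wz":0,"tx":0,"ty":0,"tz":0,"hand":1}]'
python3 go.py 0.6044 -0.0894 0.06 159.8
python3 - <<'E'
from bench import bot
import cv2,h
f=bot.grab_frame("scene");h.crop(f["frame"],290,170,130,110,5,"pics/s6.png")
E
```

```text
clock: 24.2
tcp_pos: [0.6053, -0.0902, 0.0597]
eef_rot: [-0.572, 0.82, 0.001, 0.0]
contact_force: [-4.1, 3.6, 9.0]
opening: 0.0147
grasp_force: 29.9
t 24.2 tcp [ 0.6053 -0.0902  0.0597] shift mm [-0.5  1.1 -0.3] turn [0.002 0.002 0.   ] F [-4.1  3.6  9. ] op 0.0147
```

View pics/s6.png

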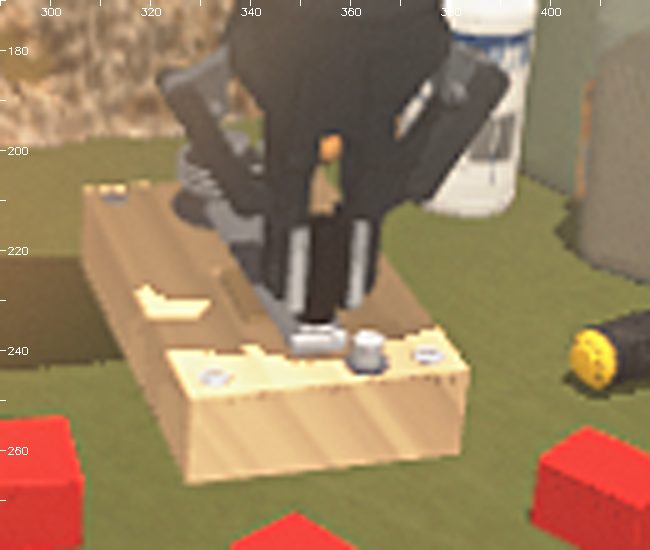

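The bar end at (353,238) is almost at the pin (363,240). The force is still only the spring's (about 5 N), so I'll push on to the stop.

```bash
python3 -m pendant '[{"wx":0,"wy":0,"wz":0,"tx":0,"ty":-1,"tz":0,"hand":1},{"wx":0,"wy":0,"wz":0,"tx":0,"ty":-1,"tz":0,"hand":1},{"wx":0,"wy":0,"wz":0,"tx":0,"ty":-1,"tz":0,"hand":1},{"wx":0,"wy":0,"wz":0,"tx":0,"ty":-1,"tz":0,"hand":1},{"wx":0,"wy":0,"wz":0,"tx":0,"ty":0,"tz":0,"hand":1},{"wx":0,"wy":0,"wz":0,"tx":0,"ty":0,"tz":0,"hand":1},{"wx":0,"wy":0,"wz":0,"tx":0,"ty":0,"tz":0,"hand":1},{"wx":0,"wy":0,"wz":0,"tx":0,"ty":0,"tz":0,"hand":1},{"wx":0,"wy":0,"wz":0,"tx":0,"ty":0,"tz":0,"hand":1},{"wx":0,"wy":0,"wz":0,"tx":0,"ty":0,"tz":0,"hand":1}]'
python3 go.py 0.6044 -0.0894 0.06 159.8
```

```text
clock: 25.5
tcp_pos: [0.6058, -0.0905, 0.0596]
eef_rot: [-0.572, 0.82, 0.004, -0.002]
contact_force: [-13.3, 6.1, 17.4]
opening: 0.0155
grasp_force: 31.2
t 25.5 tcp [ 0.6058 -0.0905  0.0596] shift mm [-0.5  1.7 -0.4] turn [0.008 0.001 0.001] F [-13.3   6.1  17.4] op 0.0155
```

```bash
python3 -c "
from bench import bot
print(bot.close_job())"
```

```text
the job is handed in; nothing more can be done
None
```

I pressed the block flush into the pocket, swung the hold-down arm to its stop, and handed the job in at about 25.5 s, still gripping the peg with about 31 N; no verdict was returned.

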